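# Lean the wet slate on the drying rack

### The arm

A 6-joint arm with a two-finger parallel gripper is mounted at the origin on a cart in front of the work surface, level with it; the furniture and walls round the work are solid. World frame = base frame: x ahead of the robot, y to its left, z up, the work surface at z = 0. Lengths are in m, angles in rad, forces in N, time in s.
With the tool pointing down it reaches from about 0.425 to 0.95 m from the base axis. Payload 3.5 kg.
Tool frame: the origin (TCP) lies midway between the tips of the shut fingers; the grasp point (between the pads) lies 19 mm behind it (ctrl.hold_point_z is the distance from the TCP to the grasp point, in m); z points along the fingers, y is the line along which they close (so a half turn about z gives the same grasp; the last joint's range is limited). The gripper opens to 85 mm and grips with 20 to 120 N. Pads are 22 mm wide; open, the fingers measure 114 mm over their backs; the gripper's body (76 mm by 85 mm) begins 54 mm behind the grasp point. The pads swing forward as they close: fully open they stand 13 mm farther back than shut.
Start: joints at [-1.409, 0.286, 1.577, -0, 1.279, -0.15], TCP at [0.207, -0.642, 0.231] pointing down, gripper open.
Joint ranges: [-2.77, 2.77], [-0.9, 2.22], [0.21, 2.48], [-1.53, 4.67], [0.24, 2.81], [-2.84, 2.84]. Speed limits (rad/s): [2.79, 2.79, 3.14, 3.14, 3.14, 3.14].

### API

Orientations are given as a unit quaternion [x, y, z, w].
In Python, from plant import readout, cams, sign_off, ctrl gives the robot as it stands. The module is installed in compiled form; this text tells all that it offers.
- The arm moves only by the tool step_arm, never from a script. Its argument "increments" is a list of rows, each a list of 2 entries, a list of its own where there are three numbers: the shift along the world's x, y, z in mm, then the turn, a rotation vector about the world's x, y, z in rad. In form: [[[x, y, z], [rx, ry, rz]], ...]. A call has 1 to 8 rows; each row shifts and turns the commanded pose from where the row before left it; what a row does not reach is not made up. A row lasts 1/12 s, in which the tool goes at most 41.7 mm and 7.16 degrees, less where a joint would pass 70% of its speed; a pose out of reach is approached as far as the arm can. A call is refused whole if a number of a shift passes 41.7 or a number of a turn 0.125, either way. A call with a gripper value outside its range is refused whole. "fingers" is the opening, from -1 (shut) to 1 (fully open), set as the call begins (left out, the last holds). The fingers move at their own pace and stop on an object; "grip_force" is the grip in N (left out, the last holds). Time passes only in rows, so rows that do not move let the fingers close. It gives the time, the measured TCP pose, the force, the opening and the grip force at its end, in the units of the state.
- readout.get_state(): the state, without advancing time (a new reading comes with each control period).
- cams.read_camera(name): name is "side" or "top" or "wrist"; returns the picture (384x512x3 uint8, red, green, blue); there is no depth.
- cams.get_calibration(name): a dict with "fx", "fy", "cx", "cy" (pixels), "eye" and "rotation" of the camera in the world; the wrist camera has in their place "T_tool_cam" (4x4, takes a point from camera to tool coordinates, whose origin is the TCP and whose axes are the flange's). Camera axes: x right, y up, looking along -z (the intrinsics and any distortion apply to the point x, -y, -z); pixel columns grow to the right and rows downward; lengths in m; the calibration is good to about 2 mm. A picture is of the moment at which its call begins: read the wrist's pose just before it. get_calibration takes no time and is no camera call.
- sign_off(): hands the job in; it is judged then, once.
The state is a dict: "time": time; "qpos": joint angles; "dq": joint speeds; "joint_efforts": joint torques, N m; "eef_pos": TCP position; "tcp_rot": TCP orientation; "contact_force": force on the tool from outside, world axes, zero at the start; "wrist_torque": the same for the moment, N m; "opening": opening from 0.0 (shut) to 1.0 (fully open); "finger_force": force on a finger pad.
Only numpy, scipy, OpenCV 4.12 (cv2) and the standard library are available. Lean on these libraries where they do the work, as an engineer would, in place of code of your own. Each camera call takes 0.05 s, during which the arm holds its last target. There are 200 camera calls.

### The job

Take the slate out of the slotted block and set it gently on the drying rack to drain: its lower edge on the rubber mat in front of the lean bar and about centred between the uprights, its back against the bar, leaning 25 degrees from upright, so that it stays there by itself without sliding. Do not disturb the other things on the table.

Things in the scene. Friction and masses are not known exactly. Their poses are not given: they have to be found in the camera images.
- slate: dark square slate slab, 150 x 150 x 7 mm, 0.33 kg (varies by up to 30 %). Origin: centre of one of its large faces; x and y lie in the slab along its edges, z is normal to it and the slab fills z = 0 to 7 mm. It starts standing on edge in the middle slot of the block with y up and x along the slot (up to about 8 degrees off upright, as the slot is loose)
- slate_foot (a point): middle of the slate's lower edge (the edge at its y = -75 mm, mid thickness); slate axes
- plate_block: fixed brown wooden block, 130 x 70 x 37 mm, with three parallel slots along its x, each 10 mm wide, with floor at 12 mm height and 25 mm deep; the slate stands in the middle one, so its top edge is 162 mm above the table and its lower 25 mm are in the slot. Origin: centre of the underside, z up
- rack: fixed drying rack: plywood base 240 (x) x 220 mm (y) with a black rubber mat (226 mm along x, 158 mm along y, top 18 mm above the table). Origin: centre of the base's underside, z up; its open front is at -x, the slate leans towards +x. Slate on mat does not slide at 25 degrees. Pressing the slate on the base with more than 40 N chips it
- rack_mat (a point): centre of the mat's top (rack axes). A level lean bar along y, 14 mm thick, 206 long, axis 85 mm above the mat, stands on two uprights at y = +-95 mm that end at the bar. Its feet are clamped firmly with the bar's axis anywhere from x = -10 to +80 mm; this place differs each time and is not reported: look, or feel for it with the slate
- chalk: bystander: white paper-wrapped chalk block 58 x 108 x 34 mm; origin centre of underside
- cup: bystander: clear mixing cup, 69 mm across, 88 mm high; origin centre of underside
- tin: bystander: small flat crayon tin 49 x 72 x 18 mm; origin centre of underside
- rubber_eraser: bystander: white eraser 21 x 42 x 12 mm; origin centre of underside

How it is judged:
By the outcome, as a careful person would: the job done as asked, in the order asked, and still so for the second after the job is handed in, with the robot touching nothing.
It also fails if it takes over 53 s, if anything falls off the work surface, if the arm or the gripper's body presses on something with over 40 N, if the wrist force passes 120 N, or if a joint passes its speed limit or range.

## Working session

There is one attempt and no reset: what is moved stays moved. The work goes in short steps, Python scripts to look and compute and a tool call to move; the robot and the scene stay as the last step left them, time stands still between calls to the robot, and variables do not carry over. Pictures are saved under pics/ and viewed, at most 10 in all, crops included, and the job is handed in when it is done.

Besides the shell and the picture viewer there is one more tool, called as a command line: name --argument value ..., lists and objects as JSON in quotes. step_arm: Moves the arm, as the interface text tells. Its arguments: {"type":"object","properties":{"increments":{"type":"array","items":{"type":"array"}},"fingers":{"type":"number"},"grip_force":{"type":"number"}},"required":["increments"]}

```bash
mkdir -p pics
cat > h.py <<'E'
import numpy as np, cv2
from plant import readout, cams, sign_off, ctrl
from scipy.spatial.transform import Rotation as R
def cal(n):
    c=cams.get_calibration(n); return c
def ray(n,u,v,c=None):
    c=c or cal(n)
    K=np.array([[c['fx'],0,c['cx']],[0,c['fy'],c['cy']],[0,0,1.]])
    d=c.get('distortion',c.get('dist'))
    p=cv2.undistortPoints(np.array([[[u,v]]],float),K,None if d is None else np.array(d,float))[0,0]
    return np.array(c['eye'],float), np.array(c['rotation'],float).reshape(3,3)@np.array([p[0],-p[1],-1])
def onz(n,u,v,z):
    e,d=ray(n,u,v); return e+d*(z-e[2])/d[2]
def proj(n,P):
    c=cal(n); q=np.array(c['rotation']).reshape(3,3).T@(np.array(P)-c['eye'])
    return c['cx']+c['fx']*q[0]/-q[2], c['cy']+c['fy']*-q[1]/-q[2]
E
python3 - <<'E'
from h import *
s=readout.get_state(); print(s)
for n in ['side','top','wrist']:
    print(cams.get_calibration(n))
for n in ['side','top']:
    im=cams.read_camera(n)
    cv2.imwrite(f'pics/{n}0.png',cv2.resize(im[:,:,::-1],(800,600),interpolation=cv2.INTER_CUBIC)); np.save(f'{n}0.npy',im)
E
```

```text
{'time': 0.0, 'qpos': array([-1.40900732e+00,  2.87195321e-01,  1.57818608e+00, -1.34086738e-05,
        1.27860036e+00, -1.49994896e-01]), 'dq': array([-0.00272625,  0.00126659, -0.00101635, -0.00233071,  0.00110971,
       -0.00015063]), 'joint_efforts': array([ 1.32420668e-03, -4.05971396e+01, -2.92626840e+01, -1.15993521e-04,
        5.79556392e-03, -9.38133326e-06]), 'eef_pos': array([ 0.20698155, -0.64178719,  0.22992249]), 'tcp_rot': array([ 9.87872433e-01,  1.55263098e-01, -1.34620386e-05, -1.19449363e-03]), 'contact_force': array([-0.25927105,  0.7120377 , -0.05475153]), 'wrist_torque': array([ 0.02458662, -0.00897953,  0.0346157 ]), 'finger_force': 0.0, 'opening': 0.9961820319652676}
{'fx': 484.9714805054957, 'fy': 484.9714805054957, 'cx': 255.97535710584646, 'cy': 192.19970354764283, 'eye': array([0.40578347, 1.05943664, 0.58192472]), 'rotation': array([-0.0565061 ,  0.51765721,  0.85054006, -0.07361847])}
{'fx': 390.9379585934408, 'fy': 390.9379585934408, 'cx': 249.8555370747422, 'cy': 187.05108593142427, 'eye': array([0.39168375, 0.10778835, 1.04330069]), 'rotation': array([-0.07138611,  0.0734258 ,  0.7216325 , -0.68465992])}
{'fx': 300.9324185803744, 'fy': 300.9324185803744, 'cx': 255.06538775165478, 'cy': 191.70888415563408, 'T_tool_cam': array([[ 3.48201508e-04,  9.60586206e-01,  2.77982050e-01,
         7.00944257e-02],
       [ 9.99999813e-01, -1.94720832e-04, -5.79732747e-04,
        -8.10349567e-04],
       [-5.02754384e-04,  2.77982200e-01, -9.60586094e-01,
        -1.43153135e-01],
       [ 0.00000000e+00,  0.00000000e+00,  0.00000000e+00,
         1.00000000e+00]])}
```

View pics/top0.png

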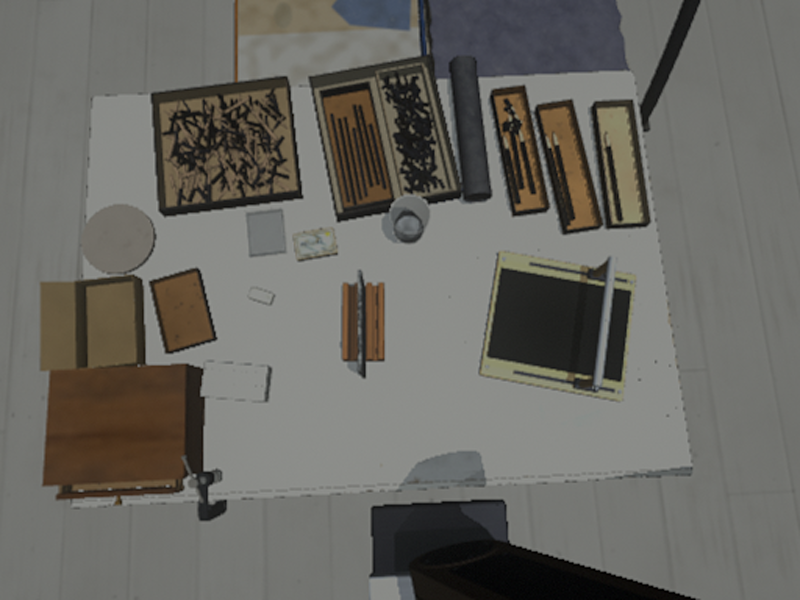

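View pics/side0.png

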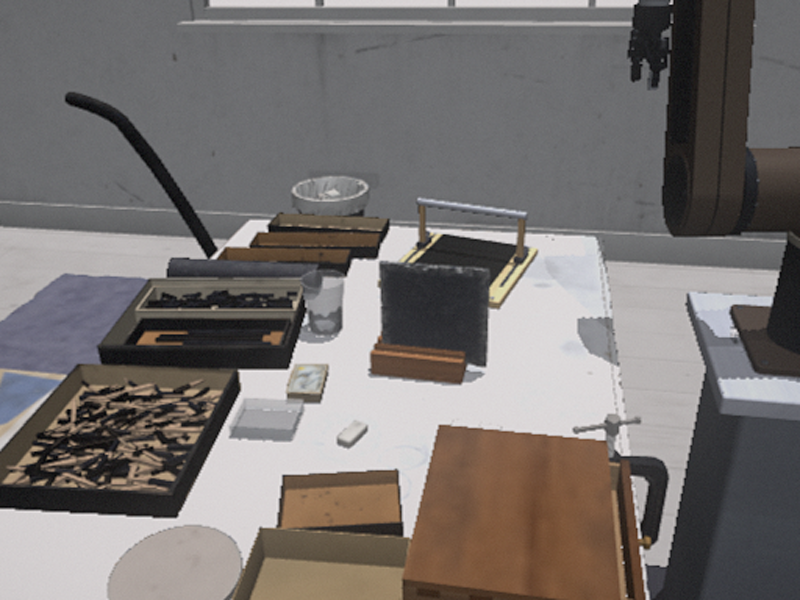

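```bash
sed -i 's/def cal(n):/def cal(n):\n    c=dict(cams.get_calibration(n)); c["rotation"]=R.from_quat(c["rotation"]).as_matrix(); return c\ndef _x(n):/' h.py
python3 - <<'E'
from h import *
k=.64
im=np.load('top0.npy'); hsv=cv2.cvtColor(im,cv2.COLOR_RGB2HSV)
def crop(n,x0,y0,x1,y1,f):
    a=np.load(n+'0.npy')[y0:y1,x0:x1,::-1]; return cv2.resize(a,None,fx=f,fy=f,interpolation=cv2.INTER_CUBIC)
a=crop('top',200,150,420,270,3.6); b=crop('side',220,110,360,260,4)
cv2.imwrite('pics/tc.png',cv2.convertScaleAbs(a,alpha=1.5)); cv2.imwrite('pics/sc.png',b)
for nm,p,z in [('blockTL',(342,283),.037),('TR',(384,283),.037),('BR',(384,360),.037),('BL',(342,360),.037),('slate a',(361,271),.162),('slate b',(363,376),.162),('rackTL',(499,251),.012),('TR',(636,270),.012),('BR',(621,400),.012),('BL',(480,376),.012),('bar a',(610,258),.103),('bar b',(597,390),.103)]:
    print(nm,onz('top',p[0]*k,p[1]*k,z).round(4))
E
```

```text
blockTL [0.6212 0.1801 0.037 ]
TR [0.6175 0.1093 0.037 ]
BR [0.4878 0.1158 0.037 ]
BL [0.4915 0.1848 0.037 ]
slate a [0.6094 0.1423 0.162 ]
slate b [0.4546 0.146  0.162 ]
rackTL [ 0.6697 -0.0943  0.012 ]
TR [ 0.623  -0.3287  0.012 ]
BR [ 0.4033 -0.274   0.012 ]
BL [ 0.455  -0.0433  0.012 ]
bar a [ 0.6243 -0.2516  0.103 ]
bar b [ 0.419  -0.2059  0.103 ]
```

View pics/tc.png

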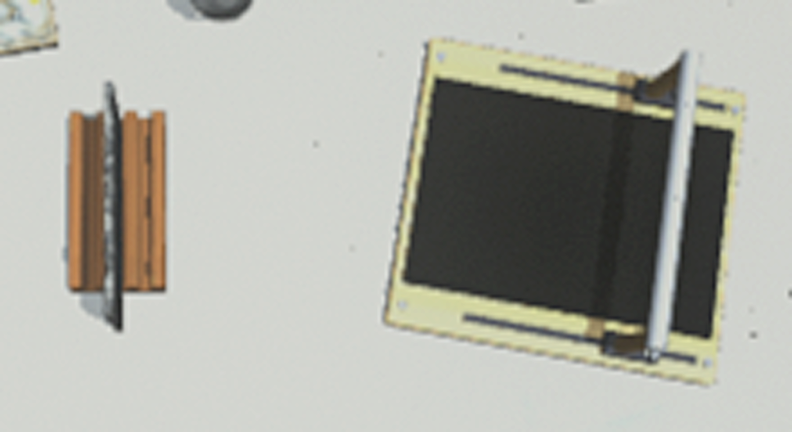

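View pics/sc.png

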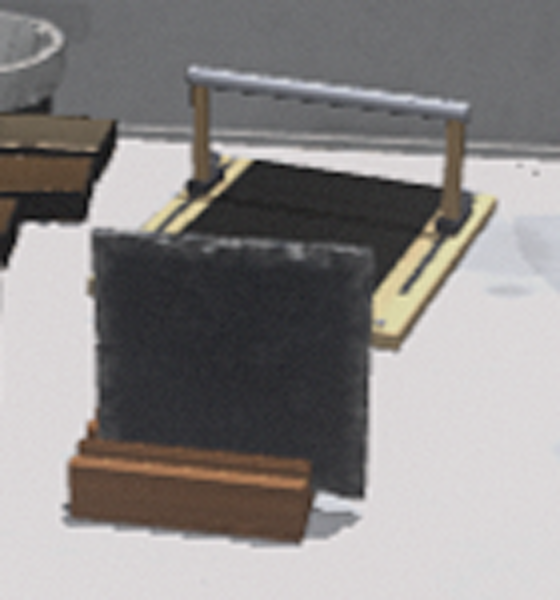

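step_arm --increments '[[[25,38,15],[0,0,0]],[[25,38,15],[0,0,0]],[[25,38,15],[0,0,0]],[[25,38,15],[0,0,0]],[[25,38,15],[0,0,-0.06]],[[25,38,15],[0,0,-0.06]],[[25,38,15],[0,0,-0.06]],[[25,38,15],[0,0,-0.06]]]' --fingers 1

```text
time: 0.77
eef_pos: [0.3816, -0.376, 0.3358]
tcp_rot: [0.999, 0.034, -0.0, -0.0]
contact_force: [1.6, -0.3, 0.1]
opening: 1.0
finger_force: 0.0
```

step_arm --increments '[[[15,35,0],[0,0,-0.06]],[[15,35,0],[0,0,-0.06]],[[15,35,0],[0,0,0]],[[15,35,0],[0,0,0]],[[0,0,0],[0,0,0]],[[0,0,0],[0,0,0]]]'

```text
time: 1.27
eef_pos: [0.4415, -0.2363, 0.3355]
tcp_rot: [1.0, -0.022, -0.0, 0.0]
contact_force: [-0.7, 0.8, -0.0]
opening: 1.0
finger_force: 0.0
```

```bash
cat >> h.py <<'E'
def snap(tag):
    s=readout.get_state(); im=cams.read_camera('wrist'); c=dict(cams.get_calibration('wrist'))
    T=np.eye(4); T[:3,:3]=R.from_quat(s['tcp_rot']).as_matrix(); T[:3,3]=s['eef_pos']
    M=T@c['T_tool_cam']; c['eye']=M[:3,3]; c['rotation']=M[:3,:3]
    np.savez(tag+'.npz',im=im,**{k:c[k] for k in('fx','fy','cx','cy','eye','rotation')})
    cv2.imwrite('pics/'+tag+'.png',cv2.resize(im[:,:,::-1],(800,600),interpolation=cv2.INTER_CUBIC))
    return s
def wz(tag,u,v,z):
    c=dict(np.load(tag+'.npz')); e,d=ray('',u,v,c); return e+d*(z-e[2])/d[2]
def tri(rays):
    A=0;b=0
    for e,d in rays:
        d=d/np.linalg.norm(d);P=np.eye(3)-np.outer(d,d);A=A+P;b=b+P@e
    return np.linalg.solve(A,b)
E
python3 -c "
from h import *
s=snap('w1');print(s['time'],s['eef_pos'],s['tcp_rot'],s['contact_force'],s['qpos'])"
```

```text
1.2667 [ 0.44148287 -0.23628627  0.33545032] [ 9.99755945e-01 -2.20906969e-02 -2.18602654e-04  6.43423373e-05] [-0.65253737  0.75380544 -0.01290955] [-6.94119936e-01 -1.69786446e-01  1.86622686e+00 -3.75846620e-04
  1.44541427e+00  9.20908429e-01]
```

View pics/w1.png

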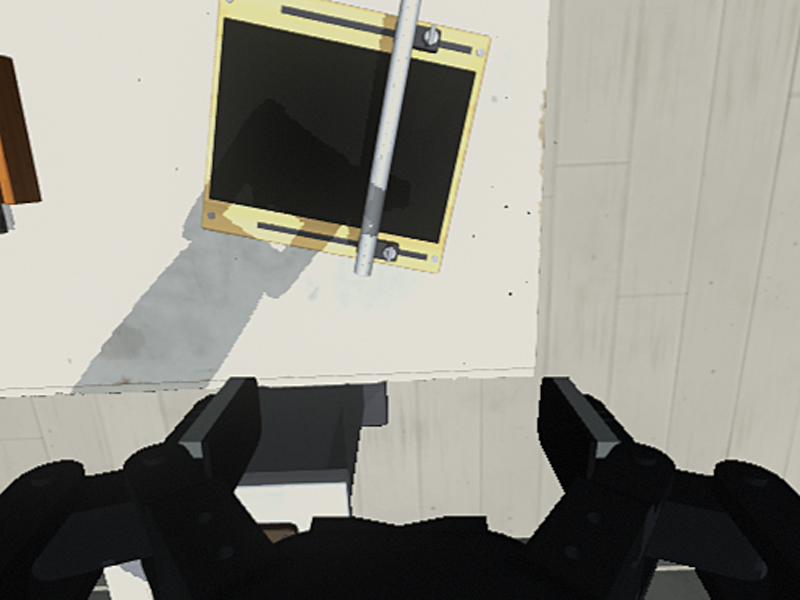

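Run:
```python
from h import *
k=.64
P=[wz('w1',u*k,v*k,.018) for u,v in [(224,18),(476,72),(439,243),(210,199)]]
P=np.array(P);print(P.round(4)); m=P.mean(0);print('mat c',m.round(4))
fx=(P[1]+P[2]-P[0]-P[3])/2; fy=(P[0]+P[1]-P[2]-P[3])/2
print(np.linalg.norm(fx),np.linalg.norm(fy),np.degrees(np.arctan2(fx[1],fx[0])),np.degrees(np.arctan2(fy[1],fy[0])))
# bar: edges by threshold on bright rows
im=np.load('w1.npz')['im'];g=im.max(2).astype(int)
c=[]
for v in range(40,110,10):
    row=g[v]; x0=int((408-(v/k)/273*44)*k)
    b=[u for u in range(x0-12,x0+13) if row[u]>95]; c.append((np.mean(b),v,len(b)))
print(np.round(c,1))
B=np.array([wz('w1',a,b,.103) for a,b,_ in c]);print(B.round(4))
# same from top image for check
ang=np.arctan2(fy[1],fy[0]); ry=np.array([np.cos(ang),np.sin(ang)]);rx=np.array([np.sin(ang),-np.cos(ang)])
print('bar along rack x',((B[:,:2]-m[:2])@rx).round(4))
for u,v in [(610,258),(597,390),]:
    q=onz('top',u*k,v*k,.103)[:2]-m[:2]; print(q@rx,q@ry)
for u,v in [(364,273)]:
    q=wz('w1',u*k,v*k,.103)[:2]-m[:2]; print(q@rx,q@ry)
T=[onz('top',(200+u/3.6),(150+v/3.6),.018) for u,v in [(435,78),(735,129),(709,339),(404,282)]]
T=np.array(T); print(T.mean(0),T.round(4))
```

```text
[[ 0.6392 -0.0929  0.018 ]
 [ 0.5867 -0.3117  0.018 ]
 [ 0.4343 -0.2756  0.018 ]
 [ 0.4864 -0.0568  0.018 ]]
mat c [ 0.5366 -0.1843  0.018 ]
0.22498876509199628 0.1568068183522511 -103.44375014331153 -13.312223471585476
[[255.5  40.   12. ]
 [253.5  50.   12. ]
 [251.5  60.   12. ]
 [250.5  70.   12. ]
 [248.5  80.   12. ]
 [246.5  90.   12. ]
 [244.5 100.   12. ]]
[[ 0.5815 -0.2426  0.103 ]
 [ 0.5713 -0.2398  0.103 ]
 [ 0.5608 -0.2371  0.103 ]
 [ 0.5501 -0.2354  0.103 ]
 [ 0.5393 -0.2325  0.103 ]
 [ 0.5283 -0.2296  0.103 ]
 [ 0.5171 -0.2266  0.103 ]]
bar along rack x [0.0464 0.0461 0.0458 0.0467 0.0464 0.0461 0.0457]
0.04531135377037359 0.10083689732681281
0.048086544939389575 -0.10945590604962735
0.047495399927603835 -0.10195405321167969
[ 0.5357009  -0.18517437  0.018     ] [[ 0.6371 -0.0944  0.018 ]
 [ 0.5864 -0.3137  0.018 ]
 [ 0.4334 -0.2744  0.018 ]
 [ 0.4859 -0.0582  0.018 ]]
```

step_arm --increments '[[[10,40,0],[0,0,0]],[[10,40,0],[0,0,0]],[[10,40,0],[0,0,0]],[[10,40,0],[0,0,0]],[[0,40,0],[0,0,0]],[[0,40,0],[0,0,0]],[[0,40,0],[0,0,0]],[[0,40,0],[0,0,0]]]'

```text
time: 1.98
eef_pos: [0.4812, 0.0821, 0.3355]
tcp_rot: [1.0, -0.026, -0.0, 0.0]
contact_force: [0.0, -0.2, -0.2]
opening: 1.002
finger_force: 0.0
```

step_arm --increments '[[[0,40,0],[0,0,0]],[[0,20,0],[0,0,0]],[[0,0,0],[0,0,0]],[[0,0,0],[0,0,0]]]'

```text
time: 2.32
eef_pos: [0.4815, 0.1413, 0.3352]
tcp_rot: [1.0, -0.024, -0.0, 0.001]
contact_force: [-0.6, 0.2, -0.3]
opening: 0.999
finger_force: 0.0
```

```bash
python3 -c "
from h import *
s=snap('w2');print(s['time'],s['eef_pos'],s['tcp_rot'],s['contact_force'],s['qpos'])"
```

```text
2.3167 [0.48146432 0.14131666 0.33524213] [ 9.99712125e-01 -2.39840090e-02 -4.05102854e-04  5.19632946e-04] [-0.59453258  0.18055602 -0.29960043] [ 8.35094647e-02 -1.66758694e-01  1.86396503e+00 -9.53841941e-04
  1.44530341e+00  1.70239824e+00]
```

View pics/w2.png

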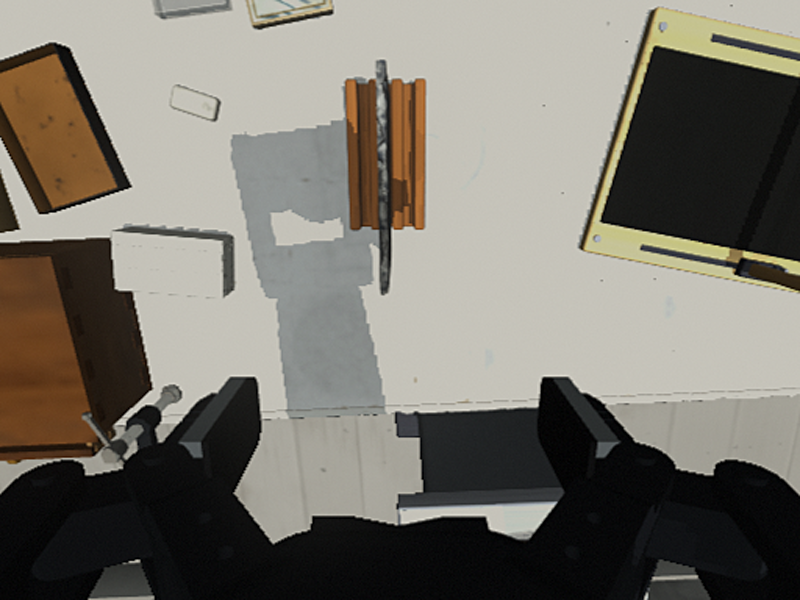

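Run:
```python
from h import *
k=.64
for p,z in [((381,62),.162),((385,292),.162),((384,177),.162),((347,80),.037),((425,80),.037),((425,229),.037),((350,229),.037)]:
    print(p,wz('w2',p[0]*k,p[1]*k,z).round(4))
im=np.load('w2.npz')['im'];g=im.max(2)
for v in [45,70,100,130,150,165,180]:
    print(v,g[v,232:262])
```

```text
(381, 62) [0.6112 0.1461 0.162 ]
(385, 292) [0.4656 0.1517 0.162 ]
(384, 177) [0.5432 0.1481 0.162 ]
(347, 80) [0.6221 0.179  0.037 ]
(425, 80) [0.6189 0.112  0.037 ]
(425, 229) [0.491  0.1161 0.037 ]
(350, 229) [0.4944 0.1862 0.037 ]
45 [197 197 197 196 196 196 199 193 170 158 160 133 105 102  75 139 209 200
 197 197 197 196 196 197 197 196 196 196 197 197]
70 [ 80  90  98  86  78 102 105 104 103 110 146 169 157 142 115  50  25  51
  93 137 158 158 160 164 161 132 137 164 162 134]
100 [ 82  89  99 101  89  93 106 105 106  82  53  70  89 125 111  44  23  34
  64 121 159 161 161 163 157 124 128 165 161 134]
130 [ 80  80  92 105  93  85 103 107 107  94  64  79  93  90  69  43  24  26
  51  75  90  93  93  93  88  69  66  84  84  94]
150 [142 144 146 146 145 144 145 145 144 150 117  39  54  67  82  84  55  12
 139 208 197 196 195 195 196 196 195 196 195 196]
165 [146 146 146 147 145 143 168 202 198 205 176  73  31  73 107  87  42  11
 137 210 198 196 196 196 196 197 196 197 196 196]
180 [146 147 145 143 140 158 190 197 199 204 175  94  73  74  62  54  39 140
 209 199 196 196 197 196 196 195 197 196 197 197]
```

step_arm --increments '[[[20,4,-35],[0,0,0]],[[20,4,-35],[0,0,0]],[[15,0,-35],[0,0,0]],[[0,0,-35],[0,0,0]],[[0,0,-25],[0,0,0]],[[0,0,-20],[0,0,0]],[[0,0,0],[0,0,0]],[[0,0,0],[0,0,0]]]'

```text
time: 3.03
eef_pos: [0.5358, 0.148, 0.1496]
tcp_rot: [1.0, -0.026, -0.001, 0.0]
contact_force: [0.4, -0.2, 0.7]
opening: 0.997
finger_force: 0.0
```

```bash
python3 -c "
from h import *
s=snap('w3');print(s['time'],s['eef_pos'],s['tcp_rot'],s['contact_force'],s['qpos'])"
```

```text
3.0333 [0.53580691 0.14797364 0.14963913] [ 9.99672378e-01 -2.55504436e-02 -1.48228062e-03  3.39165401e-04] [ 0.39547473 -0.24899074  0.6843536 ] [ 8.70778125e-02  1.09859546e-01  1.93903275e+00 -3.83281192e-04
  1.09572240e+00  1.70915648e+00]
```

View pics/w3.png

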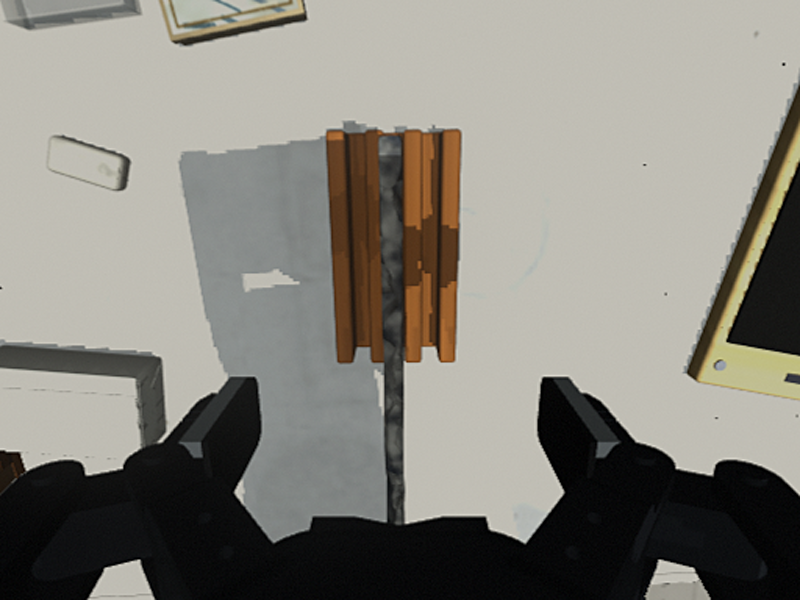

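```bash
python3 -c "
from h import *
k=.64
for p in [(390,135),(394,450)]: print(wz('w3',p[0]*k,p[1]*k,.162))"
```

```text
[0.61292371 0.14682785 0.162     ]
[0.51796961 0.15085781 0.162     ]
```

step_arm --increments '[[[0,0,-12],[0,0,0]],[[0,0,-10],[0,0,0]],[[0,0,0],[0,0,0]],[[0,0,0],[0,0,0]]]'

```text
time: 3.42
eef_pos: [0.5356, 0.15, 0.1282]
tcp_rot: [1.0, -0.024, -0.001, 0.0]
contact_force: [-1.1, -0.1, -0.4]
opening: 0.999
finger_force: 0.0
```

step_arm --increments '[[[0,0,0],[0,0,0]],[[0,0,0],[0,0,0]],[[0,0,0],[0,0,0]],[[0,0,0],[0,0,0]],[[0,0,0],[0,0,0]],[[0,0,0],[0,0,0]],[[0,0,0],[0,0,0]],[[0,0,0],[0,0,0]]]' --fingers -1 --grip_force 50

```text
time: 4.08
eef_pos: [0.5362, 0.1501, 0.1289]
tcp_rot: [1.0, -0.024, 0.0, -0.0]
contact_force: [-0.6, -0.3, 1.8]
opening: 0.081
finger_force: 49.1
```

step_arm --increments '[[[0,0,0],[0,0,0]],[[0,0,0],[0,0,0]],[[0,0,0],[0,0,0]],[[0,0,0],[0,0,0]]]'

```text
time: 4.42
eef_pos: [0.5362, 0.1501, 0.1289]
tcp_rot: [1.0, -0.024, 0.0, -0.0]
contact_force: [0.3, -0.2, 1.4]
opening: 0.079
finger_force: 49.2
```

step_arm --increments '[[[0,0,8],[0,0,0]],[[0,0,15],[0,0,0]],[[0,0,20],[0,0,0]],[[0,0,20],[0,0,0]],[[0,0,5],[0,0,0]],[[0,0,0],[0,0,0]]]'

```text
time: 4.92
eef_pos: [0.537, 0.1501, 0.1984]
tcp_rot: [1.0, -0.024, 0.002, -0.0]
contact_force: [0.0, -0.4, -2.9]
opening: 0.078
finger_force: 48.8
```

```bash
python3 -c "
from h import *
s=snap('w4');print(s['time'],s['eef_pos'],s['tcp_rot'],s['contact_force'],s['opening'],s['finger_force'])
im=cams.read_camera('side')[80:260,200:380,::-1]
im2=cv2.imread('pics/w4.png')
a=cv2.resize(im,(400,400));b=cv2.resize(im2,(400,300))
o=np.zeros((400,800,3),np.uint8);o[:,:400]=a;o[:300,400:]=b;cv2.imwrite('pics/lift.png',o)"
```

```text
4.9167 [0.53695403 0.15014089 0.19842055] [ 9.99708199e-01 -2.40944228e-02  1.71274470e-03 -2.03901585e-04] [ 0.02125371 -0.37822436 -2.88492857] 0.07751669152620506 48.80102097988129
```

View pics/lift.png

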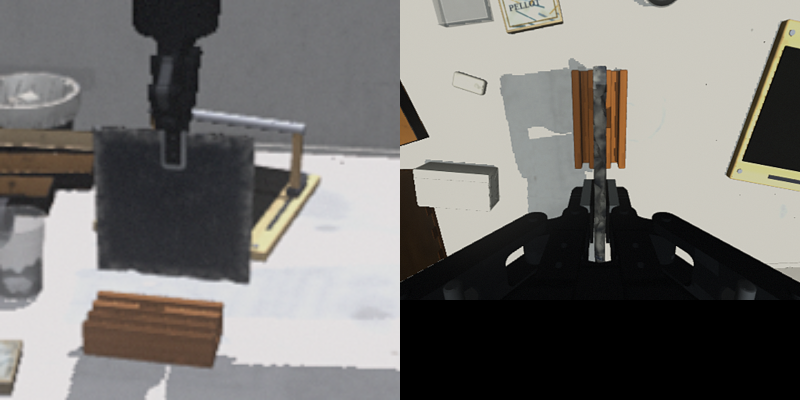

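step_arm --increments '[[[0,-20,0],[0,0,0]],[[0,-38,0],[0,0,-0.045]],[[0,-38,0],[0,0,-0.045]],[[0,-38,0],[0,0,-0.045]],[[0,-38,0],[0,0,-0.05]],[[0,-38,0],[0,0,0]],[[0,-30,0],[0,0,0]],[[0,0,0],[0,0,0]]]'

```text
time: 5.68
eef_pos: [0.535, -0.0948, 0.1947]
tcp_rot: [0.993, -0.119, -0.001, 0.001]
contact_force: [-0.8, 0.2, -2.9]
opening: 0.079
finger_force: 49.7
```

step_arm --increments '[[[0,-25,0],[0.053,-0.0126,0]],[[0,-30,0],[0.053,-0.0126,0]],[[0,-20,0],[0.053,-0.0126,0]],[[0,-10,0],[0.053,-0.0126,0]],[[0,0,0],[0.053,-0.0126,0]],[[0,0,0],[0.053,-0.0126,0]],[[0,0,0],[0.053,-0.0126,0]],[[0,0,0],[0.053,-0.0126,0]]]'

```text
time: 6.35
eef_pos: [0.5352, -0.1745, 0.1947]
tcp_rot: [0.969, -0.114, 0.024, -0.216]
contact_force: [-0.1, -0.5, -2.7]
opening: 0.082
finger_force: 50.1
```

step_arm --increments '[[[0,0,0],[0,0,0]],[[0,0,0],[0,0,0]],[[0,0,0],[0,0,0]]]'

```text
time: 6.6
eef_pos: [0.5358, -0.1744, 0.1957]
tcp_rot: [0.97, -0.114, 0.024, -0.214]
contact_force: [0.2, -0.5, -2.6]
opening: 0.077
finger_force: 50.1
```

```bash
cat >> h.py <<'E'
def rep():
    s=readout.get_state(); m=R.from_quat(s['tcp_rot']).as_matrix()
    ry=np.array([.973,-.231,0]);rx=np.array([-.231,-.973,0]);rz=np.array([0,0,1.])
    d=s['eef_pos']-np.array([.5362,-.1847,0]); F=s['contact_force']
    print('t',s['time'],'tcp',s['eef_pos'].round(4),'rack x,y,z',(d@rx*1e3).round(1),(d@ry*1e3).round(1),(d[2]*1e3).round(1))
    a=-m[:,2]; print('lean',np.degrees(np.arctan2(a@rx,a[2])).round(2),'side',np.degrees(np.arcsin(a@ry)).round(2),'yaw of x',np.degrees(np.arctan2(m[1,0],m[0,0])).round(2),'F',F.round(2),'F rack',(F@rx).round(2),(F@ry).round(2),'op',s['opening'],s['finger_force'])
    c=m[:,2]; up=-c; 
    f=d+ -0.117*up
    print('foot rack x,z',(f@rx*1e3).round(1),(f[2]*1e3).round(1)); print(s['qpos'].round(2), s['wrist_torque'].round(2))
E
python3 -c "
from h import *
rep()"
```

```text
t 6.6 tcp [ 0.5358 -0.1744  0.1957] rack x,y,z -9.9 -2.8 195.7
lean 24.93 side 0.09 yaw of x -13.34 F [ 0.24 -0.53 -2.63] F rack 0.46 0.36 op 0.07723721345952943 50.1215922832489
foot rack x,z -59.2 89.6
[-0.67  0.14  1.86  0.4   1.35  1.  ] [-0.43  0.1  -0.03]
```

step_arm --increments '[[[0,0,-20],[0,0,0]],[[0,0,-25],[0,0,0]],[[0,0,-15],[0,0,0]],[[-2.5,-10,0],[0,0,0]],[[-3,-12,0],[0,0,0]],[[-3,-12,0],[0,0,0]],[[0,0,0],[0,0,0]],[[0,0,0],[0,0,0]]]'

```text
time: 7.27
eef_pos: [0.5283, -0.211, 0.1385]
tcp_rot: [0.97, -0.114, 0.027, -0.214]
contact_force: [0.2, 0.5, -2.6]
opening: 0.081
finger_force: 50.1
```

```bash
python3 -c "
from h import *
rep()"
```

```text
t 7.2667 tcp [ 0.5283 -0.211   0.1385] rack x,y,z 27.4 -1.6 138.5
lean 24.89 side -0.22 yaw of x -13.48 F [ 0.23  0.54 -2.62] F rack -0.58 0.09 op 0.08140016928766107 50.12715518474579
foot rack x,z -21.8 32.4
[-0.73  0.23  1.87  0.4   1.28  0.92] [-0.48  0.08  0.01]
```

step_arm --increments '[[[0,0,-5],[0,0,0]],[[0,0,-4],[0,0,0]],[[0,0,0],[0,0,0]],[[0,0,0],[0,0,0]]]'

```text
time: 7.6
eef_pos: [0.5273, -0.2083, 0.1271]
tcp_rot: [0.97, -0.114, 0.025, -0.215]
contact_force: [0.7, -0.0, -3.4]
opening: 0.076
finger_force: 50.0
```

step_arm --increments '[[[0,0,-1],[0,0,0]],[[0,0,-1],[0,0,0]],[[0,0,0],[0,0,0]],[[0,0,0],[0,0,0]]]'

```text
time: 7.93
eef_pos: [0.5276, -0.2089, 0.1257]
tcp_rot: [0.97, -0.114, 0.025, -0.215]
contact_force: [-0.2, 0.2, -2.8]
opening: 0.076
finger_force: 50.3
```

step_arm --increments '[[[0,0,-1],[0,0,0]],[[0,0,0],[0,0,0]],[[0,0,0],[0,0,0]]]'

```text
time: 8.18
eef_pos: [0.5278, -0.2092, 0.1255]
tcp_rot: [0.97, -0.113, 0.025, -0.215]
contact_force: [-0.3, -0.7, 1.4]
opening: 0.08
finger_force: 50.7
```

step_arm --increments '[[[0,0,2],[0,0,0]],[[-1,-4,0],[0,0,0]],[[-1,-4,0],[0,0,0]],[[-1,-4,0],[0,0,0]],[[0,0,0],[0,0,0]],[[0,0,0],[0,0,0]]]'

```text
time: 8.68
eef_pos: [0.5244, -0.2213, 0.1264]
tcp_rot: [0.97, -0.114, 0.025, -0.215]
contact_force: [-0.0, -0.0, -1.8]
opening: 0.081
finger_force: 50.2
```

step_arm --increments '[[[-0.5,-2,0],[0,0,0]],[[0,0,0],[0,0,0]],[[0,0,0],[0,0,0]]]'

```text
time: 8.93
eef_pos: [0.5241, -0.223, 0.1267]
tcp_rot: [0.97, -0.114, 0.025, -0.215]
contact_force: [0.9, 0.1, -2.8]
opening: 0.076
finger_force: 50.1
```

step_arm --increments '[[[-0.2,-1,0],[0,0,0]],[[0,0,0],[0,0,0]],[[0,0,0],[0,0,0]]]'

```text
time: 9.18
eef_pos: [0.5239, -0.2239, 0.1267]
tcp_rot: [0.97, -0.114, 0.025, -0.215]
contact_force: [0.7, -0.2, -4.1]
opening: 0.078
finger_force: 50.1
```

```bash
python3 -c "
from h import *
rep()"
```

```text
t 9.1833 tcp [ 0.5239 -0.2239  0.1267] rack x,y,z 41.0 -2.9 126.7
lean 24.97 side -0.01 yaw of x -13.36 F [ 0.7  -0.18 -4.12] F rack 0.02 0.73 op 0.07842478758783497 50.13617277145386
foot rack x,z -8.4 20.7
[-0.75  0.25  1.87  0.39  1.27  0.89] [-0.44  0.03  0.02]
```

step_arm --increments '[[[-0.4,-2,0],[0,0,0]],[[0,0,0],[0,0,0]],[[0,0,0],[0,0,0]]]'

```text
time: 9.43
eef_pos: [0.5235, -0.2261, 0.1267]
tcp_rot: [0.97, -0.114, 0.025, -0.215]
contact_force: [-0.5, 0.2, -3.1]
opening: 0.078
finger_force: 50.1
```

step_arm --increments '[[[-0.2,-1,0],[0,0,0]],[[0,0,0],[0,0,0]],[[0,0,0],[0,0,0]]]'

```text
time: 9.68
eef_pos: [0.5233, -0.227, 0.1267]
tcp_rot: [0.97, -0.114, 0.025, -0.215]
contact_force: [-0.4, 0.3, -2.5]
opening: 0.079
finger_force: 50.1
```

step_arm --increments '[[[-0.2,-1,0],[0,0,0]],[[0,0,0],[0,0,0]],[[0,0,0],[0,0,0]]]'

```text
time: 9.93
eef_pos: [0.5232, -0.2275, 0.1268]
tcp_rot: [0.97, -0.114, 0.025, -0.215]
contact_force: [0.8, 2.1, -1.8]
opening: 0.079
finger_force: 50.1
```

```bash
python3 -c "
from h import *
rep()"
```

```text
t 9.9333 tcp [ 0.5232 -0.2275  0.1268] rack x,y,z 44.6 -2.8 126.8
lean 25.05 side 0.0 yaw of x -13.38 F [ 0.76  2.14 -1.8 ] F rack -2.26 0.25 op 0.0789135632341752 50.07102191448212
foot rack x,z -4.9 20.8
[-0.75  0.26  1.86  0.39  1.27  0.89] [-0.01  0.08 -0.15]
```

step_arm --increments '[[[0.2,0.8,-1.3],[0,0,0]],[[0,0,0],[0,0,0]],[[0,0,0],[0,0,0]]]'

```text
time: 10.18
eef_pos: [0.5234, -0.2269, 0.1255]
tcp_rot: [0.97, -0.114, 0.025, -0.215]
contact_force: [0.9, 2.1, -1.6]
opening: 0.078
finger_force: 50.2
```

step_arm --increments '[[[0,0.1,-0.4],[0,0,0]],[[0,0,0],[0,0,0]],[[0,0,0],[0,0,0]]]'

```text
time: 10.43
eef_pos: [0.5234, -0.227, 0.1255]
tcp_rot: [0.97, -0.114, 0.025, -0.215]
contact_force: [-0.2, 2.3, 1.4]
opening: 0.078
finger_force: 50.5
```

```bash
python3 -c "
from h import *
rep()"
```

```text
t 10.4333 tcp [ 0.5234 -0.227   0.1255] rack x,y,z 44.1 -2.7 125.5
lean 25.01 side -0.02 yaw of x -13.37 F [-0.22  2.35  1.4 ] F rack -2.23 -0.75 op 0.07825853408773989 50.52683115005493
foot rack x,z -5.4 19.5
[-0.75  0.26  1.87  0.39  1.27  0.88] [ 0.24  0.16 -0.04]
```

step_arm --increments '[[[0,0,0],[0,0,0]],[[0,0,0],[0,0,0]],[[0,0,0],[0,0,0]],[[0,0,0],[0,0,0]],[[0,0,0],[0,0,0]]]' --fingers -0.4 --grip_force 20

```text
time: 10.85
eef_pos: [0.5234, -0.2274, 0.1251]
tcp_rot: [0.97, -0.114, 0.025, -0.214]
contact_force: [-0.2, 0.8, -0.3]
opening: 0.298
finger_force: 0.0
```

```bash
python3 -c "
from h import *
rep()
s=snap('w5'); im=cams.read_camera('side')[70:210,230:370,::-1]; t=cams.read_camera('top')[130:270,280:420,::-1]
im2=cv2.imread('pics/w5.png')
o=np.zeros((600,800,3),np.uint8);o[:400,:400]=cv2.resize(im,(400,400));o[:300,400:]=cv2.resize(im2,(400,300));o[300:,450:750]=cv2.convertScaleAbs(cv2.resize(t,(300,300)),alpha=1.4);cv2.imwrite('pics/rel.png',o)"
```

```text
t 10.85 tcp [ 0.5234 -0.2274  0.1251] rack x,y,z 44.5 -2.6 125.1
lean 24.94 side -0.03 yaw of x -13.36 F [-0.15  0.76 -0.26] F rack -0.71 -0.32 op 0.2979074054136827 0.0
foot rack x,z -4.9 19.0
[-0.75  0.26  1.87  0.39  1.27  0.88] [-0.19  0.09 -0.  ]
```

View pics/rel.png

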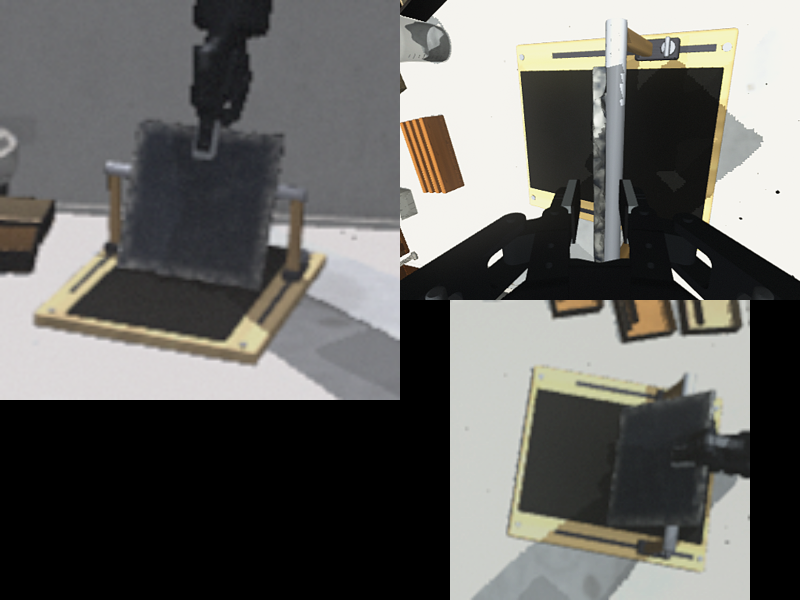

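step_arm --increments '[[[-1,-4,9],[0,0,0]],[[-1,-4,9],[0,0,0]],[[-2,-8,18],[0,0,0]],[[-2,-8,18],[0,0,0]],[[-2,-8,18],[0,0,0]],[[-2,-8,18],[0,0,0]],[[0,0,20],[0,0,0]],[[0,0,0],[0,0,0]]]'

```text
time: 11.67
eef_pos: [0.515, -0.2696, 0.2412]
tcp_rot: [0.97, -0.113, 0.029, -0.212]
contact_force: [1.1, -0.1, 0.9]
opening: 0.297
finger_force: 0.0
```

step_arm --increments '[[[0,0,0],[0,0,0]],[[0,0,0],[0,0,0]],[[0,0,0],[0,0,0]],[[0,0,0],[0,0,0]],[[0,0,0],[0,0,0]],[[0,0,0],[0,0,0]]]'

```text
time: 12.17
eef_pos: [0.5131, -0.2667, 0.2342]
tcp_rot: [0.97, -0.114, 0.025, -0.215]
contact_force: [0.4, -0.1, -0.1]
opening: 0.297
finger_force: 0.0
```

```bash
python3 -c "
from h import *
rep()
s=snap('w6'); im=cams.read_camera('side')[70:210,230:370,::-1]
im2=cv2.imread('pics/w6.png')
o=np.zeros((400,800,3),np.uint8);o[:,:400]=cv2.resize(im,(400,400));o[:300,400:]=cv2.resize(im2,(400,300));cv2.imwrite('pics/end.png',o)"
```

```text
t 12.1667 tcp [ 0.5131 -0.2667  0.2342] rack x,y,z 85.1 -3.5 234.2
lean 25.02 side 0.07 yaw of x -13.35 F [ 0.4  -0.07 -0.05] F rack -0.02 0.41 op 0.2974458766148258 0.0
foot rack x,z 35.7 128.1
[-0.81  0.17  1.75  0.36  1.48  0.91] [-0.21  0.04  0.01]
```

View pics/end.png

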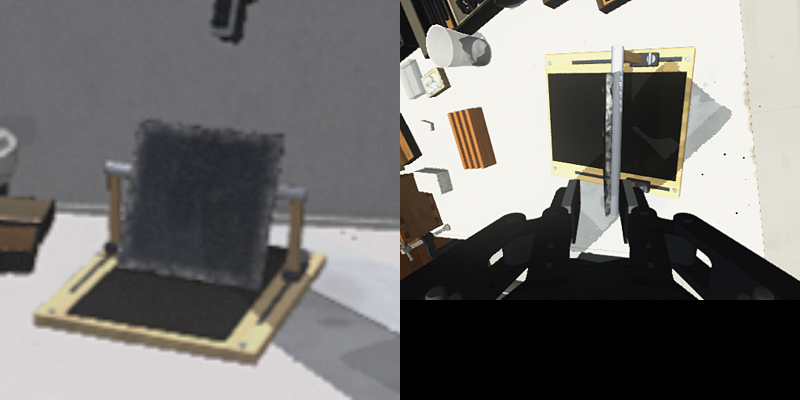

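The slate stands by itself on the mat, leaning against the bar and unchanged since release. The gripper is clear of it, so I'm handing in.

```bash
python3 -c "
from h import *
print(sign_off())"
```

```text
the job is handed in; nothing more can be done
None
```

The slate now stands on the drying rack's mat, leaning against the bar at about 25° and roughly centred between the uprights. It held still after release, the other objects were not touched, and the job was handed in at about 12 s.

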